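# Comb the drinking straws into the draining tray's grooves

## Task

Three steel drinking straws lie askew across the ribs of the black draining tray on the sink ledge. Take the yellow toothed scraper out of its steel rack, set its teeth lightly on the ribs at the tray's near edge and comb it away from you to the far edge, head parallel to the grooves and teeth bearing lightly on the ribs all the way (more than 12 N would gouge the ribs or dent a straw), until every straw lies parallel, down in a groove. Then stand the scraper upright back in its rack; keep the fingers off the straws and the tray, and leave everything else on the ledge where it is.

Things in the scene. Friction and masses are not known exactly. Their poses are not given: they have to be found in the camera images.
- tray: Fixed black draining tray, 200 (x) by 236 mm (y). Origin: on the ledge under its centre. x points away from the robot (within 0.3 rad). 8 ribs along y, at x = -77 to +77 mm every 22 mm, 5 mm thick, round tops 24 to 32 mm above the origin, as its screw feet are set; grooves 17 mm wide, 12 mm deep. End rims (y = -115, 115 mm) 3 mm above the rib tops, near and far rims below them. Soft feet: sinks 1 mm per 8 N. Wet, slippery.
- straw1_mid (a point): Steel drinking straw, 10 mm across, 190 mm long, 22 g: its middle, on its axis; y runs along it. The straw nearest to the robot at the start, resting on the ribs 0.2 to 0.36 rad askew of the grooves. Down in a groove its axis is 7 mm below the rib tops and it lies wholly below them.
- straw2_mid (a point): Steel drinking straw, 10 mm across, 190 mm long, 22 g: its middle, on its axis; y runs along it. The middle straw at the start, resting on the ribs 0.2 to 0.36 rad askew of the grooves. Down in a groove its axis is 7 mm below the rib tops and it lies wholly below them.
- straw3_mid (a point): Steel drinking straw, 10 mm across, 190 mm long, 22 g: its middle, on its axis; y runs along it. The straw farthest from the robot at the start, resting on the ribs 0.2 to 0.36 rad askew of the grooves. Down in a groove its axis is 7 mm below the rib tops and it lies wholly below them.
- rake_grip (a point): Yellow toothed scraper, 200 g: centre of its handle, a bar 24 mm thick (x), 112 mm long (y), 36 mm high (z), to be gripped across its thickness from above. The top is 18 mm above this point, the tooth tips 93 mm below it. z points up the scraper. A 9 mm web, as long as the handle, joins the handle to the head.
- rake_foot (a point): Middle of the same scraper's row of tooth tips, on its underside. Head 149 mm long (y), 26 mm thick (x), 42 mm high; six teeth 26 mm thick (x), 14 mm wide, 20 mm long, 27 mm apart, with rounded tips. Thicker than a groove is wide, the teeth ride on the ribs without dropping in and pass over a straw that is down in a groove.
- rack: Fixed steel rack in whose slot the scraper stands, teeth down, its y along the rack's y (either way round is right). Origin: centre of its underside on the ledge. Slot along y: 160 mm long, 32 mm wide (x); its floor is 4 mm, its wall tops 45 mm above the ledge, with lips flared out up to 51 mm. Its y lies roughly along the robot's x axis.
- strainer: Bystander: perforated steel strainer basket, 86 mm across, 39 mm high; origin in the centre of its underside.
- bottle: Bystander: green glass bottle, 72 mm across, 230 mm high; origin in the centre of its underside.
- salad_box: Bystander: transparent salad container with lid, 171 x 126 x 66 mm; origin in the centre of its underside.
- can: Bystander: crushed aluminium can, a puck 70 mm across and 23 mm high; origin in the centre of its underside.
- mug: Bystander: white mug, 82 mm across, 92 mm high; origin in the centre of its underside.
- brush: Bystander: white dish brush lying flat, about 0.25 m long; origin in its underside.
There are look-alikes about, which are no part of the job. What is shaped like the part that bears straw1_mid but blue, green or purple is not meant.

How it is judged:
On the way, in this order (a step that is already met when the one before it is completed fails the run):
1. the scraper is lifted clear of its rack (height (world z) of rake_foot above 0.055 m), for 0.1 s.
2. the teeth bear on the ribs near the tray's near edge (contact force between rake and tray above 1 N and x of rake_foot in the frame of tray below -0.05 m and y of rake_foot in the frame of tray between -0.06 and 0.06 m and angle between rake_foot's own z axis and vertical below 0.3 rad and angle between the y axis of rake_foot and the y axis of tray, either way round below 0.25 rad), for 0.2 s.
3. they still bear on the ribs at the middle of the tray (contact force between rake and tray above 1 N and x of rake_foot in the frame of tray between -0.02 and 0.02 m and y of rake_foot in the frame of tray between -0.06 and 0.06 m and angle between rake_foot's own z axis and vertical below 0.3 rad and angle between the y axis of rake_foot and the y axis of tray, either way round below 0.25 rad), for 0.2 s.
4. they still bear on the ribs near the far edge (contact force between rake and tray above 1 N and x of rake_foot in the frame of tray above 0.05 m and y of rake_foot in the frame of tray between -0.06 and 0.06 m and angle between rake_foot's own z axis and vertical below 0.3 rad and angle between the y axis of rake_foot and the y axis of tray, either way round below 0.25 rad), for 0.2 s.
At the end, for the whole second after the job is handed in: Each straw lies in the tray within 0.05 rad of the grooves, its axis under 26 mm above the tray's underside (down in a groove); the scraper stands released in the rack's slot, tips under 12 mm above the rack's underside, centred within 10 mm, within 0.2 rad of upright and in line with it (angle between the y axis of each of straw1_mid, straw2_mid, straw3_mid and the y axis of tray, either way round below 0.05 rad and z of straw1_mid in the frame of tray between 0 and 0.026 m and x of straw1_mid in the frame of tray between -0.095 and 0.095 m and y of straw1_mid in the frame of tray between -0.03 and 0.03 m and z of straw2_mid in the frame of tray between 0 and 0.026 m and x of straw2_mid in the frame of tray between -0.095 and 0.095 m and y of straw2_mid in the frame of tray between -0.03 and 0.03 m and z of straw3_mid in the frame of tray between 0 and 0.026 m and x of straw3_mid in the frame of tray between -0.095 and 0.095 m and y of straw3_mid in the frame of tray between -0.03 and 0.03 m and z of rake_foot in the frame of rack below 0.012 m and horizontal distance between rake_foot and rack below 0.01 m and angle between rake_foot's own z axis and vertical below 0.2 rad and angle between the y axis of rake_foot and the y axis of rack, either way round below 0.12 rad and contact force between the fingers and rake below 0.1 N); the robot touches nothing.
It fails at once if the scraper presses on the tray or a straw with more than 12 N (contact force between rake and tray above 12 N or contact force between rake and straw1 above 12 N or contact force between rake and straw2 above 12 N or contact force between rake and straw3 above 12 N).
It fails at once if the fingers touch a straw or the tray (contact force between the fingers and straw1 above 0.3 N or contact force between the fingers and straw2 above 0.3 N or contact force between the fingers and straw3 above 0.3 N or contact force between the fingers and tray above 0.3 N).
It fails at once if a bystander is moved by more than 15 mm (distance of any of strainer, bottle, salad_box, can, mug, brush from where it was at the start of the episode above 0.015 m).
It also fails if it takes over 67 s, if anything falls off the work surface, if the arm or the gripper's body presses on something with over 40 N, if the wrist force passes 120 N, or if a joint passes its speed limit or range.

## Robot

A 7-joint arm with a two-finger parallel gripper is mounted at the origin on the work surface. World frame = base frame: x ahead of the robot, y to its left, z up, the work surface at z = 0. Lengths are in m, angles in rad, forces in N, time in s.
With the tool pointing down it reaches from about 0.4 to 0.85 m from the base axis. Payload 10.4 kg.
Tool frame: the origin (TCP) lies on the centre line of the jaws, within the pads' length; the fingertips stand 8 mm ahead of it and the grasp point (between the pads) lies 11 mm behind it; z points along the fingers, y is the direction in which the jaws open and shut (so a half turn about z gives the same grasp; the last joint's range is limited). The gripper opens to 85 mm and grips with 20 to 120 N. Pads are 22 mm wide; open, the fingers measure 114 mm over their backs; the gripper's body (76 mm by 85 mm) begins 54 mm behind the grasp point. The pads swing forward as they close: fully open they stand 13 mm farther back than shut.
Start: joints at [1.183, 0.332, -0.065, 1.46, 0.022, 1.35, -0.088], TCP at [0.223, -0.584, 0.239] pointing down, gripper open.
Joint ranges: [-2.6, 2.6], [-0.5, 2.12], [-1.47, 1.34], [0.16, 2.42], [-1.27, 4.41], [0.06, 2.06], [-2.6, 2.6]. Speed limits (rad/s): [2.22, 2.22, 2.79, 2.79, 3.14, 3.14, 3.14].

## Interface

Orientations are given as a unit quaternion [x, y, z, w].
In Python, from bench import arm gives the robot as it stands.
- The arm moves only by the shell command python3 -m handwheel 'ROWS' [OPENING] [FORCE]. ROWS is JSON, a list of rows, each a list of 6 numbers: the shift along the tool's x, y, z in mm, then the turn, a rotation vector about the tool's x, y, z in degrees. In form: [[tx, ty, tz, wx, wy, wz], ...]. A call has 1 to 12 rows; each row is the pose to reach, as a shift and turn from the pose commanded when the call began, along the tool's axes at that moment; what a row does not reach only later rows make up. A row lasts 1/8 s, in which the tool goes at most 62.5 mm and 10.7 degrees, less where a joint would pass 70% of its speed; a pose out of reach is approached as far as the arm can. A call with a gripper value outside its range is refused whole. OPENING is the finger opening in mm, from 0 to 85.4, set as the call begins (- or left out, the last holds). The fingers move at their own pace and stop on an object; FORCE is the grip in N (left out, the last holds). Time passes only in rows, so rows that repeat a pose let the fingers close. It gives the time, the measured TCP pose, the force and the opening at its end, in the units of the state.
- arm.observe(): the state, without advancing time (a new reading comes with each control period).
- arm.get_image(name): name is "scene" or "top"; returns a dict with "color" (400x640x3 uint8, red, green, blue), "fx", "fy", "cx", "cy" (pixels), "position" and "rotation" of the camera in the world. Camera axes: x right, y down, z forward; pixel columns grow to the right and rows downward; lengths in m; the calibration is good to about 2 mm. A picture is of the moment at which its call begins. There is no depth.
- arm.close_job(): hands the job in, once; it reports no verdict.
The state is a dict: "t": time; "joints": joint angles; "joint_velocities": joint speeds; "effort": joint torques, N m; "position": TCP position; "orientation": TCP orientation; "contact_force": force on the tool from outside, world axes, zero at the start; "moment": the same for the moment, N m; "width": finger opening in m.
Only numpy, scipy, OpenCV 4.12 (cv2) and the standard library are available. Lean on these libraries where they do the work, as an engineer would, in place of code of your own. Each camera call takes 0.05 s, during which the arm holds its last target.

## Working session

There is one attempt and no reset: what is moved stays moved. The work goes in short steps, Python scripts to look and compute and a shell command to move; the robot and the scene stay as the last step left them, time stands still between calls to the robot, and variables do not carry over. Pictures are saved under pics/ and viewed, and the job is handed in when it is done.

```bash
ls; mkdir -p pics
python3 - <<'E'
from bench import arm
import cv2
s=arm.observe();print(s)
for n in("scene","top"):
    d=arm.get_image(n);print(n,d["fx"],d["fy"],d["cx"],d["cy"],d["position"],d["rotation"])
    cv2.imwrite(f"pics/{n}0.png",d["color"][:,:,::-1])
E
```

```text
pics
{'t': 0.0, 'joints': array([ 1.18341851,  0.33285555, -0.06467633,  1.46092074,  0.02164051,
        1.34989882, -0.08852665]), 'joint_velocities': array([-0.00170119,  0.00084219, -0.00069487, -0.00182819, -0.00071969,
        0.0035969 , -0.00025499]), 'effort': array([-1.41565652e-03, -6.25454664e+01,  4.81012592e-02, -3.91609168e+01,
        1.60428614e-02,  9.89155989e-03, -1.51151539e-05]), 'position': array([ 0.22280803, -0.58355832,  0.23853589]), 'orientation': array([ 9.83414738e-01,  1.81369710e-01, -1.79995170e-04, -6.69369429e-04]), 'contact_force': array([ 0.45466774, -0.57655191,  0.20772032]), 'moment': array([-0.00857594, -0.01234301,  0.06565771]), 'width': 0.08541368116081198}
scene 415.0477134521956 415.0477134521956 318.66705670381975 201.0687887071889 [1.21418406 0.61705461 0.70748402] [ 0.34748518  0.80901301 -0.43179122 -0.19572517]
top 397.0048557944388 397.0048557944388 323.59033666319993 200.37632723844254 [ 0.24492019 -0.00364905  1.43636332] [-0.68716586  0.71881793 -0.07442352  0.07459892]
```

View pics/scene0.png

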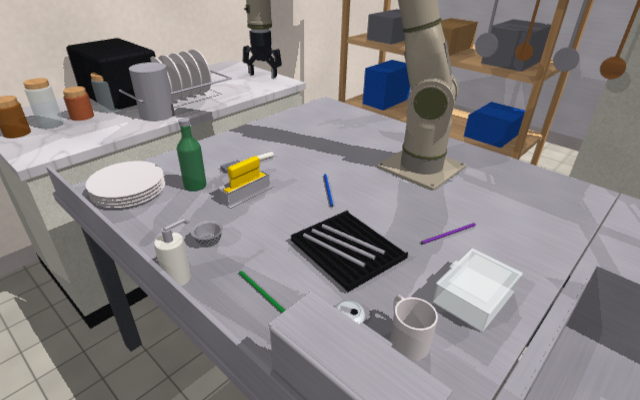

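View pics/top0.png

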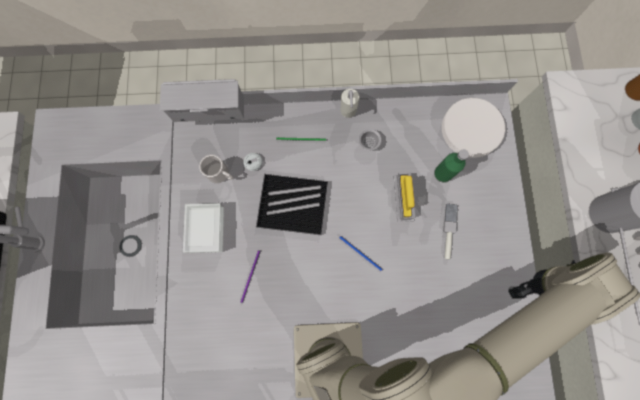

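The scene view shows the tray (350,250), the scraper in its rack (245,178) and the robot at the top. The top view shows the tray (292,205), rack (410,195), bottle (448,167) and strainer (373,140). I'll enlarge both.

```bash
cat > h.py <<'E'
import numpy as np,cv2
from scipy.spatial.transform import Rotation as R
from bench import arm
C={"scene":(415.0477134521956,318.66705670381975,201.0687887071889,[1.21418406,0.61705461,0.70748402],[0.34748518,0.80901301,-0.43179122,-0.19572517]),
"top":(397.0048557944388,323.59033666319993,200.37632723844254,[0.24492019,-0.00364905,1.43636332],[-0.68716586,0.71881793,-0.07442352,0.07459892])}
def unp(n,u,v,z):
    f,cx,cy,p,q=C[n];d=R.from_quat(q).apply([(u-cx)/f,(v-cy)/f,1]);p=np.array(p)
    return p+d*(z-p[2])/d[2]
def proj(n,P):
    f,cx,cy,p,q=C[n];c=R.from_quat(q).inv().apply(np.array(P)-p)
    return np.stack([c[...,0]/c[...,2]*f+cx,c[...,1]/c[...,2]*f+cy],-1)
def crop(n,src,x0,y0,w,h,k,out):
    im=cv2.imread(src) if isinstance(src,str) else src
    c=cv2.resize(im[y0:y0+h,x0:x0+w],None,fx=k,fy=k,interpolation=cv2.INTER_CUBIC)
    for x in range((x0+9)//10*10,x0+w,10):
        cv2.line(c,(int((x-x0+.5)*k),0),(int((x-x0+.5)*k),5),(0,0,255),1); cv2.putText(c,str(x),(int((x-x0+.5)*k)+1,14),0,.35,(0,0,255),1)
    for y in range((y0+9)//10*10,y0+h,10):
        cv2.line(c,(0,int((y-y0+.5)*k)),(5,int((y-y0+.5)*k)),(0,0,255),1); cv2.putText(c,str(y),(6,int((y-y0+.5)*k)+4),0,.35,(0,0,255),1)
    cv2.imwrite(out,c)
E
python3 - <<'E'
from h import *
crop("top","pics/top0.png",250,165,90,75,8,"pics/t_tray.png")
crop("top","pics/top0.png",380,150,90,75,8,"pics/t_rack.png")
crop("scene","pics/scene0.png",280,200,135,95,5,"pics/s_tray.png")
crop("scene","pics/scene0.png",205,145,80,70,8,"pics/s_rack.png")
E
```

```text
(no output)
```

View pics/t_tray.png

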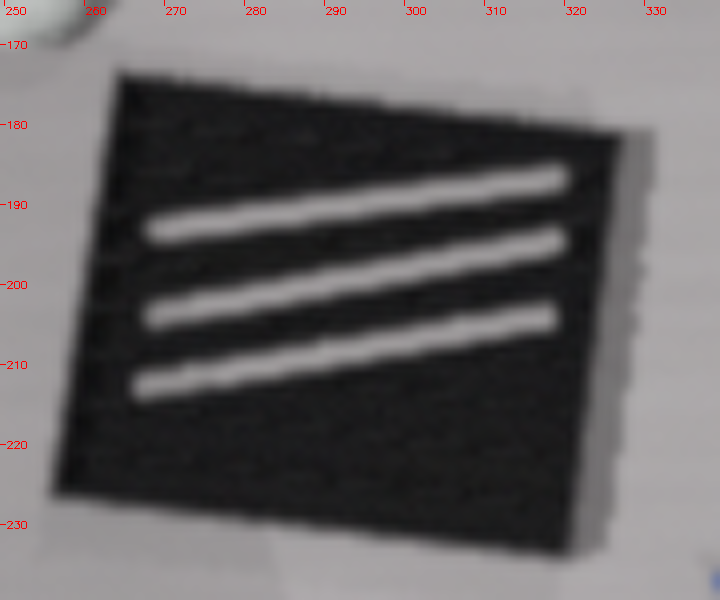

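View pics/t_rack.png

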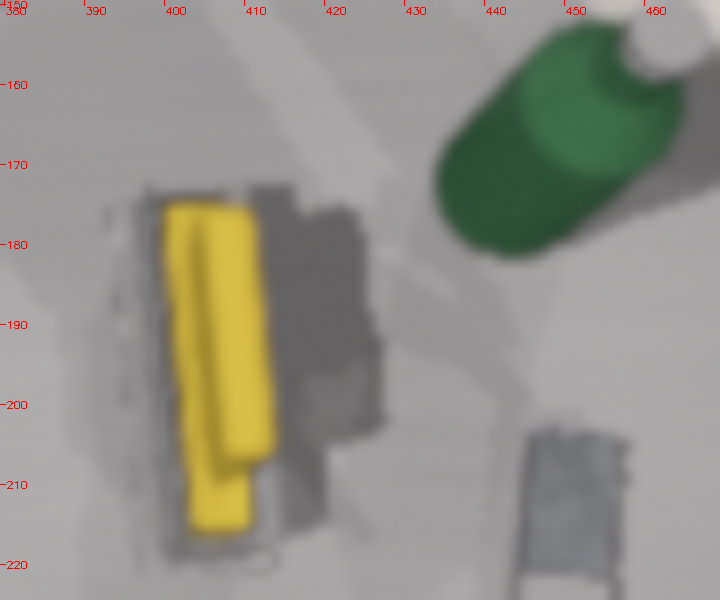

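View pics/s_tray.png

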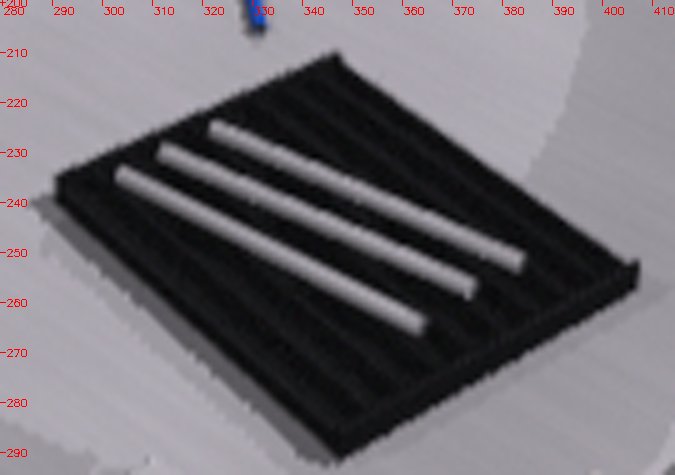

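View pics/s_rack.png

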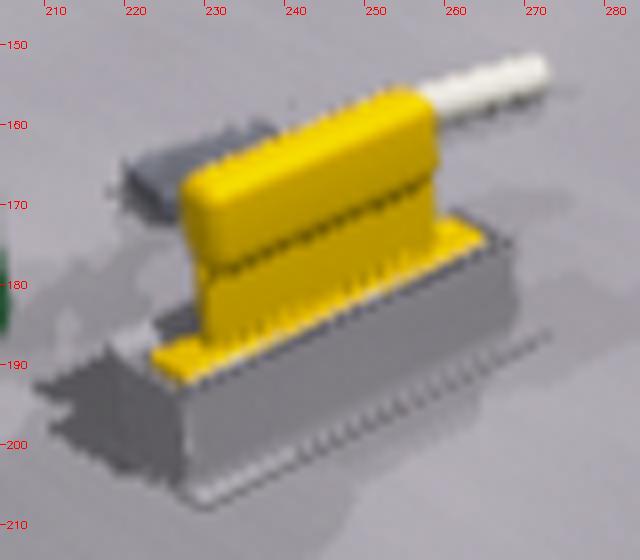

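Top view: tray corners are at about (264.3,174), (326.5,181), (320,233.5) and (256.5,226.5). The handle top spans (404..410,175) to (406.5..412.8,207). Next I'll fit the poses.

Run:
```python
from h import *
from scipy.optimize import least_squares
# tray rim-top corners: FL,FR,NR,NL
L=[[.1,.118],[.1,-.118],[-.1,-.118],[-.1,.118]]
top=np.array([[264.2,174],[326.8,181],[320.5,233.7],[256.7,226.7]])
sc=np.array([[345.5,286],[291,234.7],[345.5,210.3],[405,252.5]])
def T(p,zs):
    c,s=np.cos(p[2]),np.sin(p[2])
    return np.array([[p[0]+c*a-s*b,p[1]+s*a+c*b,zs] for a,b in L])
for mask in ("both","top","scene"):
    def f(p):
        P=T(p,p[3]); r=[]
        if mask!="scene": r.append(proj("top",P)-top)
        if mask!="top": r.append(proj("scene",P)-sc)
        return np.r_[np.concatenate(r).ravel(),(p[3]-.031)/.004]
    r=least_squares(f,[.5,.1,0,.03]);print(mask,r.x,np.abs(r.fun).max().round(2))
    if mask=="both":
        p=r.x;print((proj("top",T(p,p[3]))-top).round(1).tolist(),(proj("scene",T(p,p[3]))-sc).round(1).tolist())
# straws in top, z ~ .033
for a,b in (((267,213),(318.5,204)),((268.5,204),(320,194.5)),((268.5,193),(320,186.5))):
    A=unp("top",*a,.033);B=unp("top",*b,.033);print((A+B)/2,np.linalg.norm(A-B),np.arctan2(-(B-A)[0],(B-A)[1]))
for a,b in (((322,225),(384,252)),((312,230),(373.5,258)),((303,234),(364,265))):
    A=unp("scene",*a,.033);B=unp("scene",*b,.033);print((A+B)/2,np.linalg.norm(A-B))
print("handle")
a=unp("top",407,175,.115);b=unp("top",409.6,207.5,.115);print(a,b,(a+b)/2,np.linalg.norm(a-b))
for n,u,v,z in (("top",403.5,174.5,.046),("top",407,216.5,.046),("scene",223.5,190.5,.046),("scene",262.5,174,.046),("scene",230,167,.115),("scene",255,157,.115)):
    print(n,unp(n,u,v,z))
print("bottle",unp("top",444,172,.0),"cart");
```

```text
both [ 0.54254979  0.10428644 -0.16876701  0.02273592] 2.13
[[0.3, -0.9], [1.0, -0.3], [0.5, 0.6], [-0.9, -0.4]] [[1.0, 0.0], [-2.1, -0.1], [0.5, -0.7], [1.4, -0.2]]
top [ 0.54037731  0.10457815 -0.15698853  0.02924577] 0.99
scene [ 0.54505503  0.10556181 -0.17671055  0.02498075] 2.38
[0.52084024 0.10200677 0.033     ] 0.18786865804207217 -3.010480798920428
[0.55467269 0.0956059  0.033     ] 0.18915468312578526 -3.000089161973014
[0.59000518 0.09465507 0.033     ] 0.18856780448149651 -3.057959103836748
[0.52583909 0.1083206  0.033     ] 0.18901332464091572
[0.56163471 0.10364038 0.033     ] 0.18752240365307718
[0.59430931 0.10052709 0.033     ] 0.1905122388702455
handle
[ 0.60435812 -0.30092664  0.115     ] [ 0.49015234 -0.29962383  0.115     ] [ 0.54725523 -0.30027523  0.115     ] 0.11421321059270685
top [ 0.62558516 -0.30394308  0.046     ]
top [ 0.47095315 -0.30295686  0.046     ]
scene [ 0.63040582 -0.30139046  0.046     ]
scene [ 0.48389754 -0.29456096  0.046     ]
scene [ 0.59992565 -0.29876765  0.115     ]
scene [ 0.50751863 -0.29605698  0.115     ]
bottle [ 0.64091476 -0.46635547  0.        ] cart
```

```bash
cat >> h.py <<'E'
def to(x,y,z,yaw):
    "shift/turn in tool frame to reach world pos, tool x at yaw, pointing down"
    s=arm.observe();q=R.from_quat(s["orientation"]);d=q.inv().apply(np.array([x,y,z])-s["position"])*1000
    t=R.from_matrix(np.array([[np.cos(yaw),np.sin(yaw),0],[np.sin(yaw),-np.cos(yaw),0],[0,0,-1]]).T)
    w=(q.inv()*t).as_rotvec(degrees=True)
    X=q.as_matrix()[:,0]
    print("shift",d.round(1),"turn",w.round(2),"yaw now",np.arctan2(X[1],X[0]).round(4),"t",round(s["t"],2),"F",s["contact_force"].round(2),"w",s["width"].round(4),"pos",s["position"].round(4))
E
python3 -c "
from h import *
to(.55,-.3,.2,-.02)"
```

```text
Traceback (most recent call last):
  File "h.py", line 26, in to
    print("shift",d.round(1),"turn",w.round(2),"yaw now",np.arctan2(X[1],X[0]).round(4),"t",round(s["t"],2),"F",s["contact_force"].round(2),"w",s["width"].round(4),"pos",s["position"].round(4))
                                                                                                                                                ^^^^^^^^^^^^^^^^
AttributeError: 'float' object has no attribute 'round'
```

```bash
sed -i 's/s\["width"\].round(4)/round(float(s["width"]),4)/' h.py
python3 -c "
from h import *
to(.55,-.3,.2,-.02)"
```

```text
shift [ 406.8 -148.2   38.8] turn [-7.000e-02  2.000e-02  2.205e+01] yaw now 0.3648 t 0.1 F [-0.5  -0.11 -0.43] w 0.0855 pos [ 0.2229 -0.5836  0.2386]
```

```bash
python3 -m handwheel '[[20,-7,0,0,0,1],[70,-25,0,0,0,4],[125,-45,0,0,0,7],[180,-65,0,0,0,10],[235,-86,0,0,0,13],[290,-106,10,0,0,16],[340,-124,20,0,0,19],[380,-139,30,0,0,21],[400,-146,37,0,0,22],[407,-148,39,0,0,22],[407,-148,39,0,0,22],[407,-148,39,0,0,22]]' 85
python3 - <<'E'
from h import *
to(.55,-.3,.088,-.02)
for n in("scene","top"):
    d=arm.get_image(n);cv2.imwrite(f"pics/{n}1.png",d["color"][:,:,::-1])
crop("top","pics/top1.png",360,130,110,90,7,"pics/t1.png")
crop("scene","pics/scene1.png",195,110,100,100,6,"pics/s1.png")
E
```

```text
t: 1.6
position: [0.5496, -0.3018, 0.2007]
orientation: [1.0, -0.01, 0.0, 0.0]
contact_force: [-0.2, -0.4, -0.5]
width: 0.0848
shift [  0.4  -1.9 112.7] turn [ 0.05 -0.   -0.05] yaw now -0.0209 t 1.6 F [-0.22 -0.37 -0.48] w 0.0848 pos [ 0.5496 -0.3018  0.2007]
```

View pics/t1.png

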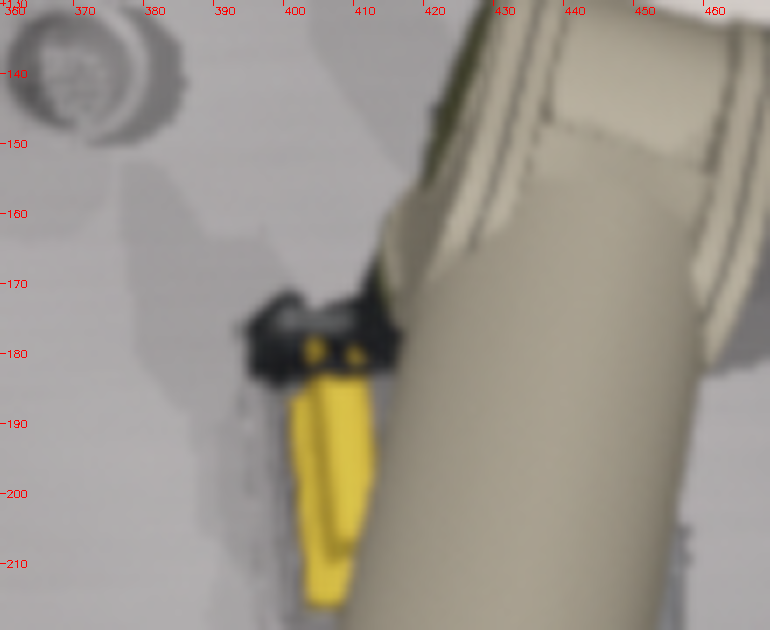

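View pics/s1.png

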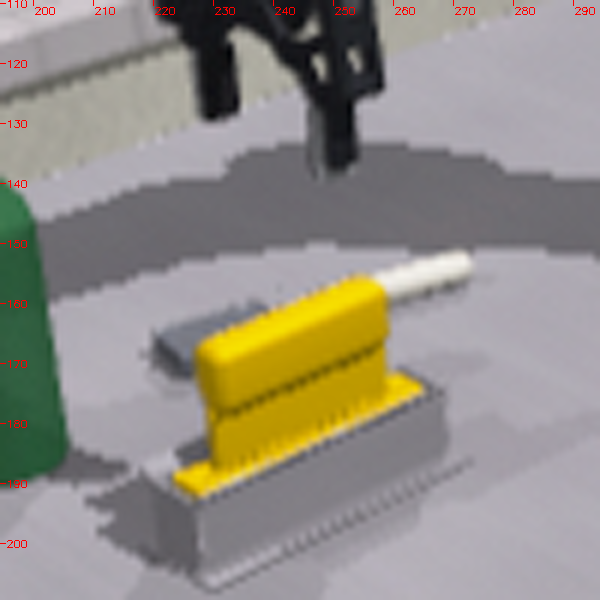

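The top view shows the fingers straddling the handle at (405,177). In the scene view the fingertips are at (229,128) and (251,137).

Run:
```python
from h import *
for z in(.193,.2,.206):print(proj("scene",[.5496,-.3018,z]),proj("top",[.5496,-.3018,z]))
for dy in(-.05,.05): print(proj("scene",[.5496,-.3018+dy,.2]),proj("top",[.5496,-.3018+dy,.2]))
# expected silhouettes for rake at candidate
for c in((.55,-.30),(.547,-.30),(.552,-.298)):
  yaw=-.02
  def w(a,b,z): return [c[0]+np.cos(yaw)*a-np.sin(yaw)*b,c[1]+np.sin(yaw)*a+np.cos(yaw)*b,z]
  P=[w(a,b,.115) for a in(-.056,.056) for b in(-.012,.012)]+[w(a,b,.046) for a in(-.0745,.0745) for b in(-.013,.013)]
  print(c);print(np.hstack([proj("scene",P),proj("top",P)]).round(1))
```

```text
[240.70706048 137.19445425] [413.61842761 184.7623293 ]
[240.49800532 134.98001045] [414.091246   184.22144643]
[240.31774914 133.07062368] [414.50058096 183.75318575]
[229.98533364 130.00305611] [429.63711116 183.53064516]
[251.51272978 140.19464879] [398.53992543 184.91249013]
(0.55, -0.3)
[[255.4 154.  412.8 206.3]
 [260.3 156.6 405.7 206.5]
 [225.4 166.  410.5 174.5]
 [230.3 168.9 403.5 174.6]
 [261.1 171.2 409.3 215.2]
 [266.3 174.1 402.  215.4]
 [222.6 188.1 406.4 174.7]
 [227.7 191.4 399.3 174.9]]
(0.547, -0.3)
[[256.1 153.7 412.9 207.2]
 [261.  156.2 405.8 207.3]
 [226.3 165.7 410.6 175.3]
 [231.1 168.5 403.6 175.5]
 [261.8 170.9 409.4 216. ]
 [267.  173.8 402.  216.2]
 [223.4 187.7 406.5 175.5]
 [228.5 191.  399.3 175.7]]
(0.552, -0.298)
[[255.3 154.4 412.2 205.8]
 [260.2 157.  405.1 205.9]
 [225.3 166.5 409.9 173.9]
 [230.1 169.3 402.9 174.1]
 [261.  171.7 408.7 214.7]
 [266.2 174.5 401.4 214.9]
 [222.4 188.6 405.8 174.2]
 [227.5 191.9 398.7 174.4]]
```

The projections agree with the picture to about 1 px, so the rake is at (0.549,-0.300). Descending and gripping.

```bash
python3 -m handwheel '[[0,-2,20,0,0,0],[0,-2,50,0,0,0],[0,-2,75,0,0,0],[0,-2,95,0,0,0],[0,-2,107,0,0,0],[0,-2,112,0,0,0],[0,-2,112,0,0,0],[0,-2,112,0,0,0]]'
python3 -c "
from h import *
to(.549,-.3,.088,-.02)"
```

```text
t: 2.7
position: [0.5509, -0.2986, 0.0892]
orientation: [1.0, -0.01, 0.001, 0.0]
contact_force: [-0.3, 0.1, -0.6]
width: 0.0849
shift [-1.9  1.4  1.2] turn [ 0.04 -0.07  0.05] yaw now -0.0192 t 2.7 F [-0.28  0.12 -0.63] w 0.0849 pos [ 0.5509 -0.2986  0.0892]
```

```bash
python3 -m handwheel '[[0,1.4,1,0,0,0],[0,1.4,1,0,0,0]]'
python3 -m handwheel '[[0,0,0,0,0,0],[0,0,0,0,0,0],[0,0,0,0,0,0],[0,0,0,0,0,0],[0,0,0,0,0,0],[0,0,0,0,0,0]]' 0 80
python3 -c "
from h import *
to(.549,-.3,.088,-.02)"
```

```text
t: 2.95
position: [0.5505, -0.3001, 0.0875]
orientation: [1.0, -0.01, 0.0, 0.0]
contact_force: [-0.0, 0.5, -0.8]
width: 0.0851
t: 3.7
position: [0.5504, -0.3005, 0.0874]
orientation: [1.0, -0.01, 0.0, 0.0]
contact_force: [0.3, -4.7, -1.8]
width: 0.0233
shift [-1.4 -0.5 -0.6] turn [ 0.06 -0.01  0.03] yaw now -0.0195 t 3.7 F [ 0.31 -4.68 -1.76] w 0.0233 pos [ 0.5504 -0.3005  0.0874]
```

```bash
python3 -m handwheel '[[0,0.5,-3,0,0,0],[0,0.5,-12,0,0,0],[0,0.5,-25,0,0,0],[0,0.5,-45,0,0,0],[0,0.5,-70,0,0,0],[0,0.5,-92,0,0,0],[0,0.5,-106,0,0,0],[0,0.5,-112,0,0,0],[0,0.5,-112,0,0,0],[0,0.5,-112,0,0,0]]'
python3 - <<'E'
from h import *
to(.46,.115,.2,1.406)
d=arm.get_image("scene");crop("scene",d["color"][:,:,::-1],190,60,120,150,4,"pics/s2.png")
E
```

```text
t: 4.95
position: [0.5501, -0.3001, 0.1984]
orientation: [1.0, -0.01, -0.001, -0.0]
contact_force: [1.0, 0.1, -1.9]
width: 0.0232
shift [ -98.  -413.3   -1.2] turn [-8.000e-02  3.000e-02 -8.165e+01] yaw now -0.0191 t 4.95 F [ 1.03  0.05 -1.92] w 0.0232 pos [ 0.5501 -0.3001  0.1984]
```

View pics/s2.png

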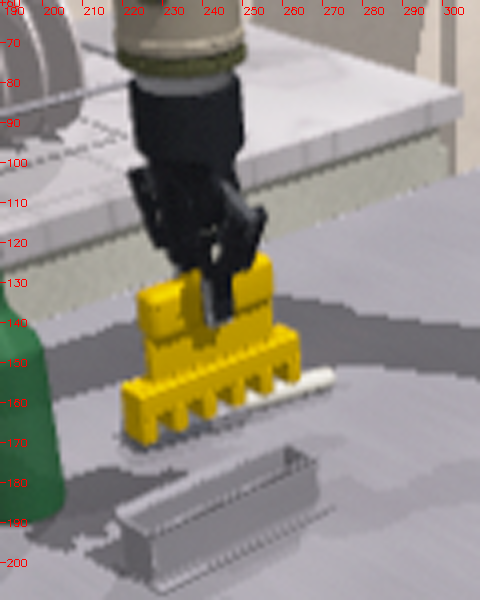

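The scraper is lifted squarely and the empty rack is visible. Next I'll carry it over the tray's near edge.

```bash
python3 -c "
from h import *
to(.467,.1175,.2,1.406)"
python3 -m handwheel '[[-2,-15,0,0,0,-3],[-8,-50,0,0,0,-9],[-16,-90,0,0,0,-17],[-26,-135,0,0,0,-26],[-36,-180,0,0,0,-35],[-46,-225,0,0,0,-44],[-56,-270,0,0,0,-53],[-66,-315,0,0,0,-62],[-76,-355,0,0,0,-70],[-84,-390,0,0,0,-77],[-90,-410,0,0,0,-81],[-91,-416,0,0,0,-81.7]]'
python3 -m handwheel '[[0,0,0,0,0,0],[0,0,0,0,0,0]]'
python3 -c "
from h import *
to(.467,.1175,.14,1.406)"
```

```text
shift [ -91.1 -416.    -1.2] turn [-8.000e-02  3.000e-02 -8.166e+01] yaw now -0.0192 t 5.0 F [-0.03  1.18 -0.51] w 0.0231 pos [ 0.5501 -0.3001  0.1984]
t: 6.5
position: [0.4669, 0.1183, 0.1992]
orientation: [0.762, 0.648, -0.0, 0.0]
contact_force: [-0.0, -0.4, -1.9]
width: 0.0231
t: 6.75
position: [0.4677, 0.116, 0.1991]
orientation: [0.764, 0.646, -0.0, 0.0]
contact_force: [-0.1, -0.9, -1.4]
width: 0.0233
shift [ 1.4 -1.  59.1] turn [-0.01  0.02 -0.12] yaw now 1.404 t 6.75 F [-0.13 -0.92 -1.42] w 0.0233 pos [0.4677 0.116  0.1991]
```

```bash
python3 -m handwheel '[[1,-1,15,0,0,0],[1,-1,35,0,0,0],[1,-1,55,0,0,0],[1,-1,70,0,0,0],[1,-1,75,0,0,0],[1,-1,76,0,0,0],[1,-1,76,0,0,0]]'
python3 - <<'E'
from h import *
to(.467,.1175,.115,1.406)
d=arm.get_image("scene");crop("scene",d["color"][:,:,::-1],280,140,150,150,4,"pics/s3.png")
d=arm.get_image("top");crop("top",d["color"][:,:,::-1],240,160,110,85,7,"pics/t3.png")
E
```

```text
t: 7.62
position: [0.4669, 0.1186, 0.1238]
orientation: [0.763, 0.647, 0.0, 0.0]
contact_force: [0.4, 0.1, -1.1]
width: 0.0232
shift [-1.1  0.2  8.8] turn [ 0.05 -0.01  0.04] yaw now 1.4067 t 7.62 F [ 0.41  0.1  -1.09] w 0.0232 pos [0.4669 0.1186 0.1238]
```

View pics/s3.png

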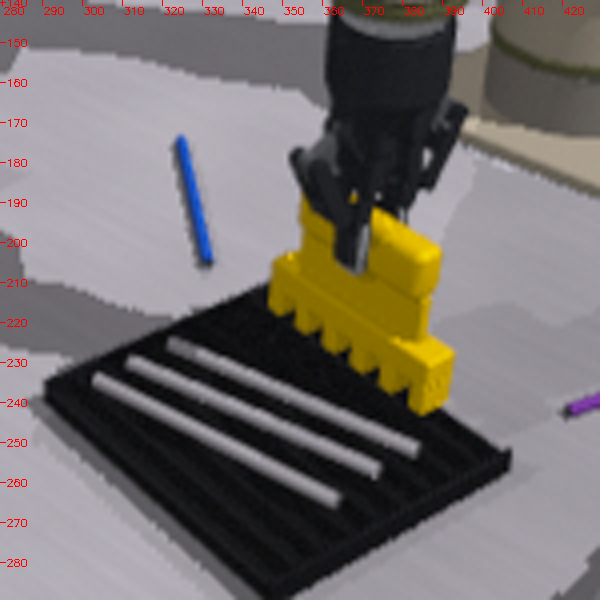

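View pics/t3.png

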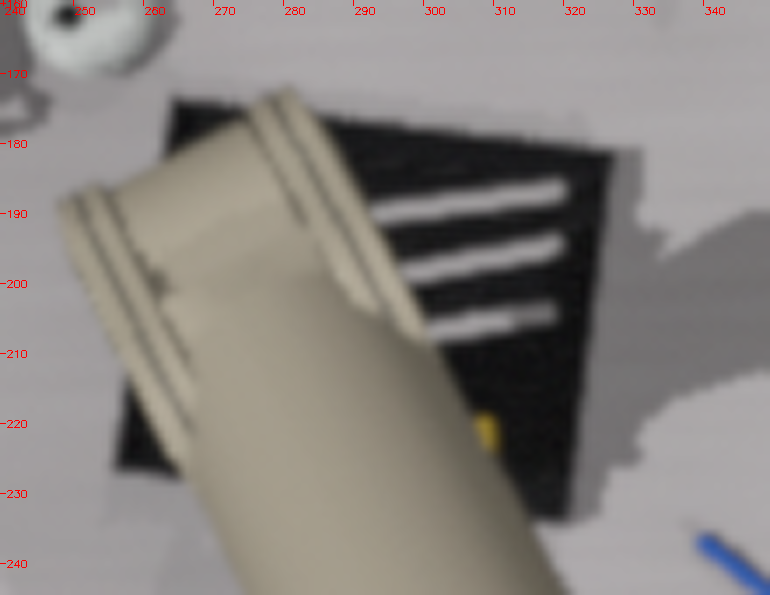

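The scraper is parallel to the near edge and ahead of the straws, centred at about (367,228). Now I'll feel down for the ribs.

```bash
python3 -m handwheel '[[0,0,3,0,0,0],[0,0,6,0,0,0],[0,0,8,0,0,0],[0,0,8,0,0,0],[0,0,8,0,0,0]]'
for i in 1 2; do python3 -m handwheel '[[0,0,0,0,0,0]]' | grep -E "pos|force"; done
```

```text
t: 8.35
position: [0.4666, 0.1185, 0.1153]
orientation: [0.763, 0.647, 0.0, 0.0]
contact_force: [-0.4, -0.1, -2.6]
width: 0.0232
position: [0.4666, 0.1185, 0.1154]
contact_force: [-0.1, -0.5, -1.5]
position: [0.4666, 0.1185, 0.1154]
contact_force: [-0.1, -0.3, -1.6]
```

```bash
python3 -m handwheel '[[0,0,1,0,0,0],[0,0,1,0,0,0]]' | grep -E "pos|force"
python3 -m handwheel '[[0,0,1,0,0,0],[0,0,1,0,0,0]]' | grep -E "pos|force"
```

```text
position: [0.4665, 0.1185, 0.1142]
contact_force: [0.0, 0.7, -1.6]
position: [0.4665, 0.1185, 0.1132]
contact_force: [0.6, 0.3, -1.3]
```

```bash
python3 -m handwheel '[[0,0,1,0,0,0],[0,0,1,0,0,0]]' | grep -E "pos|force"
python3 -m handwheel '[[0,0,1,0,0,0],[0,0,1,0,0,0]]' | grep -E "pos|force"
```

```text
position: [0.4665, 0.1184, 0.1122]
contact_force: [-0.6, 0.0, -0.6]
position: [0.4665, 0.1185, 0.1112]
contact_force: [-0.0, 0.6, -1.8]
```

```bash
python3 -m handwheel '[[0,0,1,0,0,0],[0,0,1,0,0,0]]' | grep -E "pos|force"
python3 -m handwheel '[[0,0,1,0,0,0],[0,0,1,0,0,0]]' | grep -E "pos|force"
```

```text
position: [0.4665, 0.1185, 0.1102]
contact_force: [0.5, 0.1, -1.2]
position: [0.4666, 0.1185, 0.1092]
contact_force: [0.3, -0.4, -1.9]
```

```bash
python3 -m handwheel '[[0,0,0.7,0,0,0],[0,0,0.7,0,0,0]]' | grep -E "pos|force"
python3 -m handwheel '[[0,0,0.7,0,0,0],[0,0,0.7,0,0,0]]' | grep -E "pos|force"
python3 -m handwheel '[[0,0,0.5,0,0,0],[0,0,0.5,0,0,0]]' | grep -E "pos|force"
```

```text
position: [0.4666, 0.1185, 0.1086]
contact_force: [-0.4, 0.5, -0.8]
position: [0.4666, 0.1185, 0.1079]
contact_force: [-0.1, 0.5, -1.4]
position: [0.4666, 0.1185, 0.1074]
contact_force: [-1.4, -0.8, -0.9]
```

```bash
python3 -m handwheel '[[0,0,0.5,0,0,0],[0,0,0.5,0,0,0]]' | grep -E "pos|force"
python3 -m handwheel '[[0,0,0,0,0,0]]' | grep -E "force"
python3 -m handwheel '[[0,0,0.5,0,0,0],[0,0,0.5,0,0,0]]' | grep -E "pos|force"
python3 -m handwheel '[[0,0,0,0,0,0]]' | grep -E "force"
```

```text
position: [0.4666, 0.1185, 0.1069]
contact_force: [0.6, -0.7, -0.4]
contact_force: [-0.3, 1.1, -0.0]
position: [0.4667, 0.1185, 0.1066]
contact_force: [-1.4, 0.2, 1.8]
contact_force: [-0.2, 0.1, 2.7]
```

Contact: the reading rose from about -1.5 to about +2.3, so roughly 4 N of bearing force. I'll comb in short strokes and check the force after each.

```bash
python3 -m handwheel '[[0,1.5,0,0,0,0],[0,4,0,0,0,0],[0,6.5,0,0,0,0],[0,9,0,0,0,0]]' | grep -E "t:|pos|force"
python3 -m handwheel '[[0,0,0,0,0,0]]' | grep -E "pos|force"
```

```text
t: 12.1
position: [0.4757, 0.117, 0.1064]
contact_force: [0.2, 0.6, 3.4]
position: [0.4759, 0.117, 0.1065]
contact_force: [0.2, -0.2, 3.0]
```

```bash
python3 -m handwheel '[[0,2.5,-0.1,0,0,0],[0,5,-0.1,0,0,0],[0,7.5,-0.1,0,0,0],[0,10,-0.1,0,0,0],[0,12.5,-0.1,0,0,0]]' | grep -E "t:|pos|force"
python3 -m handwheel '[[0,0,0,0,0,0]]' | grep -E "pos|force"
```

```text
t: 12.85
position: [0.488, 0.1149, 0.1065]
contact_force: [-0.0, 0.4, 2.4]
position: [0.4882, 0.1149, 0.1066]
contact_force: [0.1, -0.2, 1.7]
```

```bash
python3 -m handwheel '[[0,2.5,0,0,0,0],[0,5,0,0,0,0],[0,7.5,0,0,0,0],[0,10,0,0,0,0]]' | grep -E "t:|pos|force"
python3 -m handwheel '[[0,0,0,0,0,0]]' | grep -E "pos|force"
```

```text
t: 13.48
position: [0.4978, 0.1134, 0.1065]
contact_force: [-1.3, 0.4, 2.4]
position: [0.4981, 0.1133, 0.1066]
contact_force: [0.1, -0.0, 4.2]
```

```bash
python3 -m handwheel '[[0,2.5,-0.2,0,0,0],[0,5,-0.2,0,0,0],[0,7.5,-0.2,0,0,0],[0,10,-0.2,0,0,0]]' | grep -E "t:|pos|force"
python3 -m handwheel '[[0,0,0,0,0,0]]' | grep -E "pos|force"
python3 - <<'E'
from h import *
d=arm.get_image("scene");crop("scene",d["color"][:,:,::-1],280,140,150,150,4,"pics/s4.png")
E
```

```text
t: 14.1
position: [0.5077, 0.1117, 0.1066]
contact_force: [-0.5, 0.5, 1.8]
position: [0.5078, 0.1117, 0.1067]
contact_force: [0.5, -0.6, 1.5]
```

View pics/s4.png

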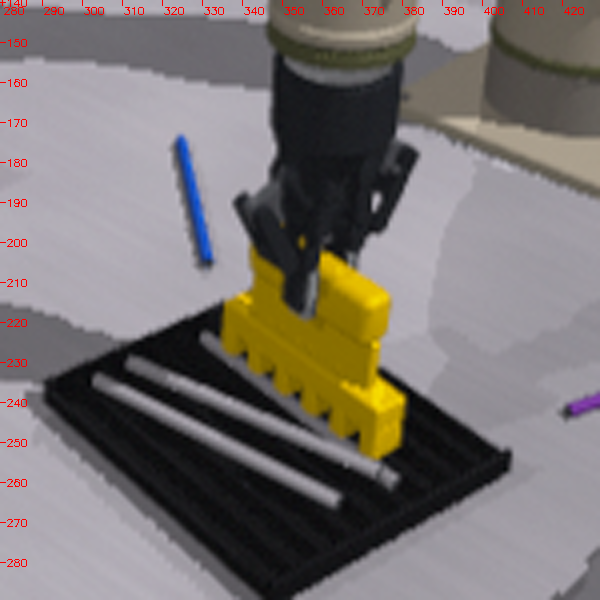

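Straw1 is being swung parallel along the head (330..395), and the bearing force is about 3 N. Continuing.

```bash
python3 -m handwheel '[[0,2.5,0,0,0,0],[0,5,0,0,0,0],[0,7.5,0,0,0,0],[0,10,0,0,0,0]]' | grep -E "t:|pos|force"
python3 -m handwheel '[[0,0,0,0,0,0]]' | grep -E "pos|force"
python3 -m handwheel '[[0,2.5,0,0,0,0],[0,5,0,0,0,0],[0,7.5,0,0,0,0],[0,10,0,0,0,0]]' | grep -E "t:|pos|force"
python3 -m handwheel '[[0,0,0,0,0,0]]' | grep -E "pos|force"
```

```text
t: 14.78
position: [0.5176, 0.1101, 0.1067]
contact_force: [-1.4, 0.1, 1.3]
position: [0.5178, 0.11, 0.1068]
contact_force: [0.2, -0.2, 2.4]
t: 15.4
position: [0.5274, 0.1084, 0.1067]
contact_force: [-0.7, 0.5, 1.1]
position: [0.5276, 0.1084, 0.1067]
contact_force: [0.8, -0.3, 1.3]
```

```bash
python3 -m handwheel '[[0,2.5,0.1,0,0,0],[0,5,0.1,0,0,0],[0,7.5,0.1,0,0,0],[0,10,0.1,0,0,0]]' | grep -E "t:|pos|force"
python3 -m handwheel '[[0,0,0,0,0,0]]' | grep -E "pos|force"
python3 -m handwheel '[[0,2.5,0,0,0,0],[0,5,0,0,0,0],[0,7.5,0,0,0,0],[0,10,0,0,0,0]]' | grep -E "t:|pos|force"
python3 -m handwheel '[[0,0,0,0,0,0]]' | grep -E "pos|force"
python3 - <<'E'
from h import *
d=arm.get_image("scene");crop("scene",d["color"][:,:,::-1],280,140,150,150,4,"pics/s5.png")
E
```

```text
t: 16.02
position: [0.5373, 0.1068, 0.1067]
contact_force: [-0.7, 0.1, 2.4]
position: [0.5375, 0.1067, 0.1067]
contact_force: [0.8, -0.5, 1.8]
t: 16.65
position: [0.5471, 0.1051, 0.1065]
contact_force: [-1.4, 0.4, 2.0]
position: [0.5473, 0.1051, 0.1066]
contact_force: [0.4, -0.7, 2.2]
```

View pics/s5.png

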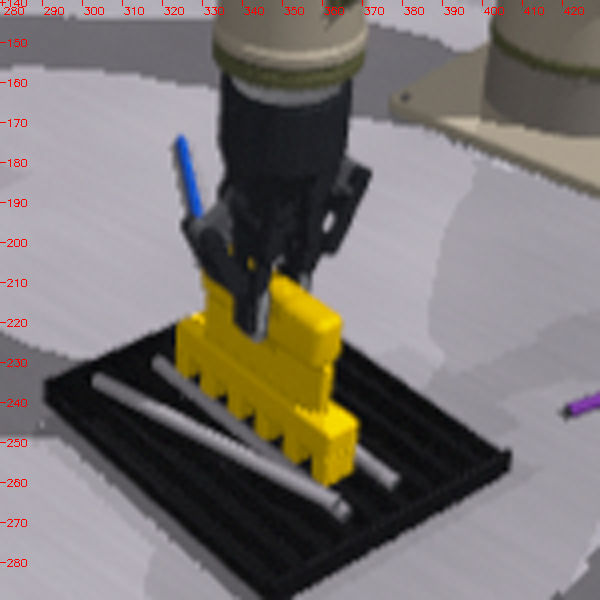

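Straw1 has dropped into a groove and the head has passed over it; its end shows at (393,260). Straw2 is now being combed and the force is still about 3.5 N.

```bash
python3 -m handwheel '[[0,2.5,0,0,0,0],[0,5,0,0,0,0],[0,7.5,0,0,0,0],[0,10,0,0,0,0]]' | grep -E "t:|pos|force"
python3 -m handwheel '[[0,0,0,0,0,0]]' | grep -E "pos|force"
python3 -m handwheel '[[0,2.5,0,0,0,0],[0,5,0,0,0,0],[0,7.5,0,0,0,0],[0,10,0,0,0,0]]' | grep -E "t:|pos|force"
python3 -m handwheel '[[0,0,0,0,0,0]]' | grep -E "pos|force"
```

```text
t: 17.32
position: [0.557, 0.1035, 0.1066]
contact_force: [-0.6, 0.4, 2.5]
position: [0.5572, 0.1035, 0.1067]
contact_force: [1.3, -1.1, 2.4]
t: 17.95
position: [0.5669, 0.1018, 0.1065]
contact_force: [0.2, 0.4, 1.2]
position: [0.5671, 0.1018, 0.1066]
contact_force: [0.8, -0.3, 1.8]
```

```bash
python3 -m handwheel '[[0,2.5,0,0,0,0],[0,5,0,0,0,0],[0,7.5,0,0,0,0],[0,10,0,0,0,0]]' | grep -E "t:|pos|force"
python3 -m handwheel '[[0,0,0,0,0,0]]' | grep -E "pos|force"
python3 - <<'E'
from h import *
to(.5425+.07*.9864,.105-.07*.1643,.1065,1.406)
d=arm.get_image("scene");crop("scene",d["color"][:,:,::-1],280,140,150,150,4,"pics/s6.png")
E
```

```text
t: 18.58
position: [0.5768, 0.1003, 0.1066]
contact_force: [-1.2, 0.9, 2.2]
position: [0.577, 0.1002, 0.1067]
contact_force: [0.7, -0.1, 2.4]
shift [-1.  35.2  0.2] turn [ 0.03 -0.01  0.04] yaw now 1.4066 t 18.7 F [ 0.73 -0.11  2.45] w 0.0231 pos [0.577  0.1002 0.1067]
```

View pics/s6.png

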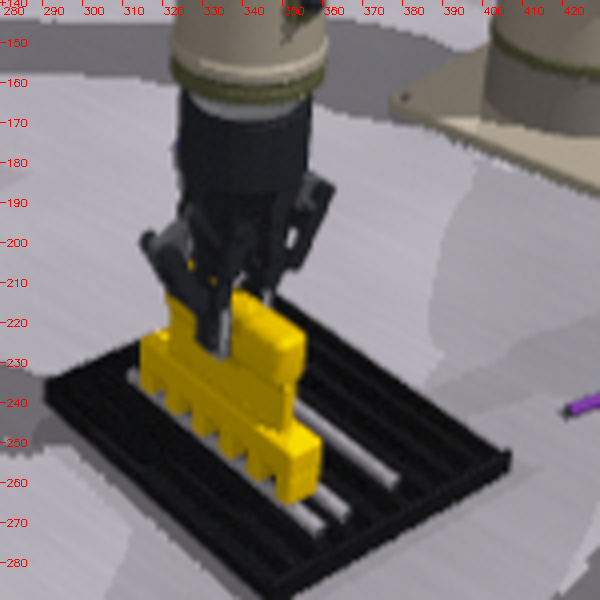

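Straw2 is parallel behind the head, ending at (347,270). Straw3 is in front and nearly parallel. On to the far edge.

```bash
python3 -m handwheel '[[0,2.5,0,0,0,0],[0,5,0,0,0,0],[0,7.5,0,0,0,0],[0,10,0,0,0,0]]' | grep -E "t:|pos|force"
python3 -m handwheel '[[0,0,0,0,0,0]]' | grep -E "pos|force"
python3 -m handwheel '[[0,2.5,0,0,0,0],[0,5,0,0,0,0],[0,7.5,0,0,0,0],[0,10,0,0,0,0]]' | grep -E "t:|pos|force"
python3 -m handwheel '[[0,0,0,0,0,0]]' | grep -E "pos|force"
```

```text
t: 19.25
position: [0.5867, 0.0986, 0.1066]
contact_force: [-0.7, 0.6, 1.8]
position: [0.5869, 0.0985, 0.1066]
contact_force: [1.5, 0.7, 1.2]
t: 19.88
position: [0.5965, 0.097, 0.1066]
contact_force: [-0.9, 1.1, 2.0]
position: [0.5967, 0.0969, 0.1067]
contact_force: [0.0, 0.7, 1.9]
```

```bash
python3 -m handwheel '[[0,2.5,0,0,0,0],[0,5,0,0,0,0],[0,7.5,0,0,0,0],[0,10,0,0,0,0]]' | grep -E "t:|pos|force"
python3 -m handwheel '[[0,0,0,0,0,0]]' | grep -E "pos|force"
python3 - <<'E'
from h import *
to(.5425+.08*.9864,.105-.08*.1643,.1065,1.406)
d=arm.get_image("scene");crop("scene",d["color"][:,:,::-1],280,140,150,150,4,"pics/s7.png")
E
```

```text
t: 20.5
position: [0.6064, 0.0954, 0.1067]
contact_force: [-0.9, 0.1, 4.1]
position: [0.6066, 0.0953, 0.1067]
contact_force: [0.5, 0.7, 2.4]
shift [-1.  15.1  0.2] turn [ 0.04 -0.01  0.03] yaw now 1.4066 t 20.62 F [0.54 0.66 2.35] w 0.0231 pos [0.6066 0.0953 0.1067]
```

View pics/s7.png

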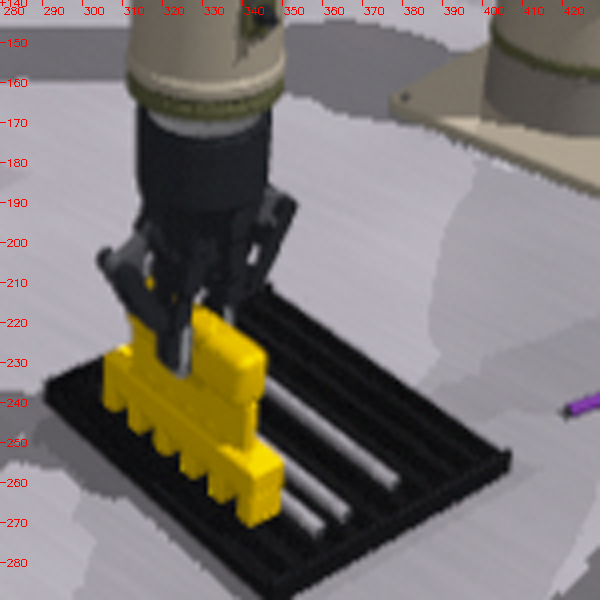

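All three straws are now behind the head and parallel, with ends at (320,273), (347,270) and (395,260). I'll finish the last 12 mm, then lift.

```bash
python3 -m handwheel '[[0,2.5,0,0,0,0],[0,5,0,0,0,0],[0,7.5,0,0,0,0],[0,10,0,0,0,0],[0,12,0,0,0,0],[0,12,0,0,0,0]]' | grep -E "t:|pos|force"
python3 -m handwheel '[[0,0,-4,0,0,0],[0,0,-15,0,0,0],[0,0,-35,0,0,0],[0,0,-60,0,0,0],[0,0,-82,0,0,0],[0,0,-92,0,0,0],[0,0,-92,0,0,0]]'
python3 - <<'E'
from h import *
to(.5501,-.3,.2,-.0195)
d=arm.get_image("scene");crop("scene",d["color"][:,:,::-1],280,140,150,150,4,"pics/s8.png")
E
```

```text
t: 21.42
position: [0.6183, 0.0934, 0.1067]
contact_force: [0.4, -1.0, 1.8]
t: 22.3
position: [0.6183, 0.0935, 0.1996]
orientation: [0.763, 0.647, 0.001, 0.0]
contact_force: [0.0, -0.1, -1.7]
width: 0.0231
shift [-399.4   -3.    -0.5] turn [ 6.000e-02 -7.000e-02  8.172e+01] yaw now 1.4067 t 22.3 F [ 0.02 -0.06 -1.67] w 0.0231 pos [0.6183 0.0935 0.1996]
```

View pics/s8.png

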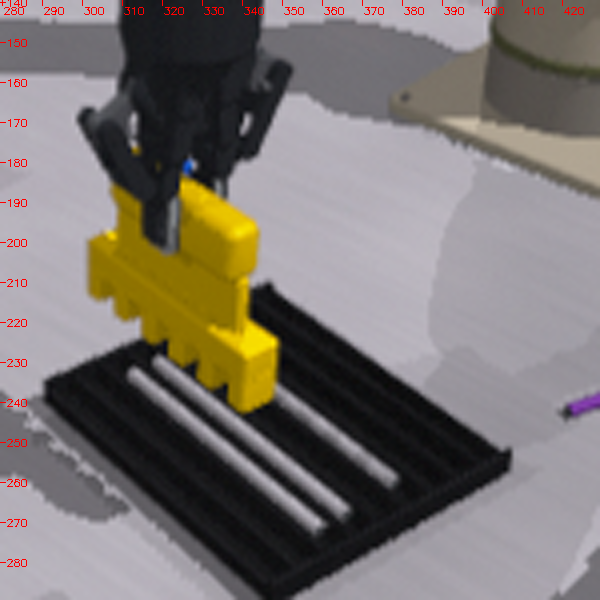

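All three straws are parallel in grooves. Taking the scraper back over the rack.

```bash
python3 -m handwheel '[[-12,0,0,0,0,3],[-45,0,0,0,0,9],[-85,0,0,0,0,17],[-130,0,0,0,0,26],[-175,-1,0,0,0,35],[-220,-1,0,0,0,44],[-265,-2,0,0,0,53],[-310,-2,0,0,0,62],[-345,-3,0,0,0,70],[-375,-3,0,0,0,77],[-393,-3,0,0,0,81],[-399,-3,0,0,0,81.7]]'
python3 -m handwheel '[[0,0,0,0,0,0],[0,0,0,0,0,0]]'
python3 - <<'E'
from h import *
to(.5502,-.3005,.15,-.0195)
d=arm.get_image("scene");cv2.imwrite("pics/full9.png",d["color"][:,:,::-1]);crop("scene",d["color"][:,:,::-1],190,100,110,110,5,"pics/s9.png")
d=arm.get_image("top");crop("top",d["color"][:,:,::-1],250,165,90,75,8,"pics/t9.png")
E
```

```text
t: 23.85
position: [0.5486, -0.3016, 0.1978]
orientation: [1.0, -0.012, -0.001, 0.0]
contact_force: [-0.9, -0.3, -1.9]
width: 0.0233
t: 24.1
position: [0.5502, -0.2986, 0.1986]
orientation: [1.0, -0.009, 0.0, -0.0]
contact_force: [1.0, -0.1, -2.8]
width: 0.023
shift [ 0.   1.9 48.6] turn [-0.03 -0.    0.13] yaw now -0.0173 t 24.1 F [ 0.98 -0.07 -2.77] w 0.023 pos [ 0.5502 -0.2986  0.1986]
```

View pics/s9.png

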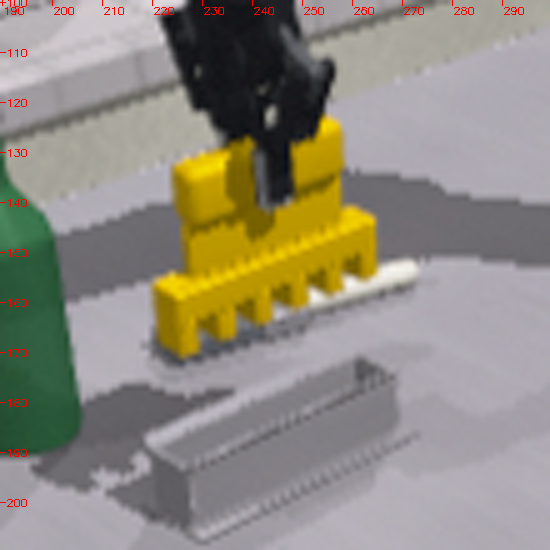

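View pics/t9.png

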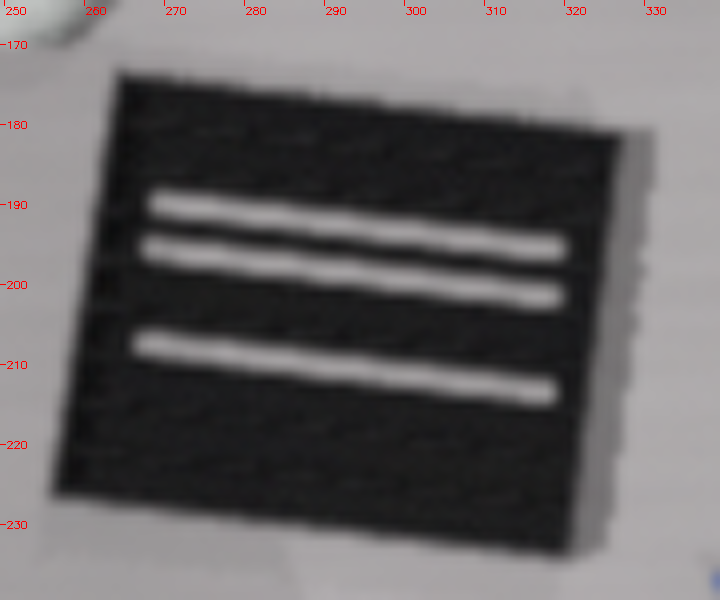

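The straws' slopes in the top view (0.108–0.112) match the tray edge (0.112), so all three are parallel. Lining up over the slot.

```bash
python3 -m handwheel '[[0,2,10,0,0,0.1],[0,2,25,0,0,0.1],[0,2,38,0,0,0.1],[0,2,45,0,0,0.1],[0,2,47,0,0,0.1],[0,2,47,0,0,0.1],[0,2,47,0,0,0.1]]'
python3 - <<'E'
from h import *
to(.5503,-.3006,.0874,-.0195)
d=arm.get_image("scene");crop("scene",d["color"][:,:,::-1],190,100,110,110,6,"pics/s10.png")
E
```

```text
t: 25.08
position: [0.5501, -0.3019, 0.1522]
orientation: [1.0, -0.01, 0.0, 0.0]
contact_force: [0.1, -0.5, -1.8]
width: 0.0234
shift [ 0.1 -1.3 64.8] turn [ 0.03 -0.05 -0.08] yaw now -0.0209 t 25.07 F [ 0.08 -0.46 -1.85] w 0.0234 pos [ 0.5501 -0.3019  0.1522]
```

View pics/s10.png

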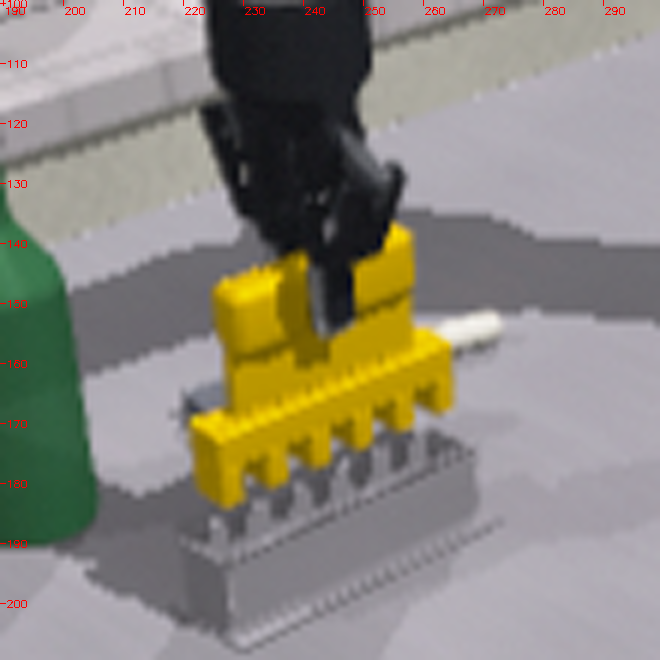

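The scraper sits straight above the slot, foot corner at (227,184). Correcting 1.3 mm sideways, then lowering slowly.

```bash
python3 -m handwheel '[[0,-1.2,4,0,0,0],[0,-1.2,10,0,0,0],[0,-1.2,15,0,0,0],[0,-1.2,20,0,0,0],[0,-1.2,25,0,0,0],[0,-1.2,29,0,0,0],[0,-1.2,30,0,0,0],[0,-1.2,30,0,0,0]]'
python3 -c "
from h import *
to(.5503,-.3006,.0874,-.0195)"
```

```text
t: 26.12
position: [0.5499, -0.3006, 0.1217]
orientation: [1.0, -0.01, 0.0, 0.0]
contact_force: [0.9, -1.4, -1.5]
width: 0.023
shift [ 0.4  0.  34.3] turn [ 0.   -0.01 -0.08] yaw now -0.0209 t 26.12 F [ 0.9  -1.35 -1.47] w 0.023 pos [ 0.5499 -0.3006  0.1217]
```

```bash
python3 -m handwheel '[[0,0,4,0,0,0],[0,0,9,0,0,0],[0,0,14,0,0,0],[0,0,19,0,0,0],[0,0,24,0,0,0],[0,0,28,0,0,0],[0,0,31,0,0,0],[0,0,32,0,0,0],[0,0,32,0,0,0]]'
python3 -c "
from h import *
to(.5503,-.3006,.0874,-.0195)"
```

```text
t: 27.25
position: [0.5498, -0.3008, 0.0896]
orientation: [1.0, -0.011, -0.0, 0.0]
contact_force: [0.7, -2.3, -2.6]
width: 0.0233
shift [ 0.5 -0.2  2.2] turn [ 0.02  0.   -0.09] yaw now -0.0211 t 27.25 F [ 0.67 -2.29 -2.64] w 0.0233 pos [ 0.5498 -0.3008  0.0896]
```

```bash
python3 -m handwheel '[[0,0.4,1,0,0,0],[0,0.4,1.8,0,0,0],[0,0.4,1.8,0,0,0]]'
python3 -m handwheel '[[0,0,0.4,0,0,0],[0,0,0.4,0,0,0]]'
```

```text
t: 27.62
position: [0.5499, -0.3009, 0.0878]
orientation: [1.0, -0.01, 0.0, -0.0]
contact_force: [0.6, -3.2, -1.1]
width: 0.0233
t: 27.88
position: [0.55, -0.3009, 0.0874]
orientation: [1.0, -0.01, 0.0, 0.0]
contact_force: [0.1, -2.4, 0.1]
width: 0.0229
```

The teeth are on the slot floor. Releasing and rising.

```bash
python3 -m handwheel '[[0,0,0,0,0,0],[0,0,0,0,0,0],[0,0,0,0,0,0],[0,0,0,0,0,0],[0,0,0,0,0,0],[0,0,0,0,0,0]]' 80
python3 -m handwheel '[[0,0,-5,0,0,0],[0,0,-15,0,0,0],[0,0,-30,0,0,0],[0,0,-60,0,0,0],[0,0,-95,0,0,0],[0,0,-130,0,0,0],[0,0,-155,0,0,0],[0,0,-165,0,0,0],[0,0,-165,0,0,0]]'
python3 - <<'E'
from h import *
d=arm.get_image("scene");cv2.imwrite("pics/full11.png",d["color"][:,:,::-1]);crop("scene",d["color"][:,:,::-1],190,100,110,110,5,"pics/s11.png")
crop("scene",d["color"][:,:,::-1],280,200,135,95,5,"pics/s11t.png")
E
```

```text
t: 28.62
position: [0.5499, -0.3009, 0.0875]
orientation: [1.0, -0.01, 0.0, 0.0]
contact_force: [-0.3, -0.1, 0.2]
width: 0.0801
t: 29.75
position: [0.55, -0.3009, 0.253]
orientation: [1.0, -0.01, 0.0, 0.0]
contact_force: [0.3, -0.2, -1.3]
width: 0.0802
```

View pics/s11.png

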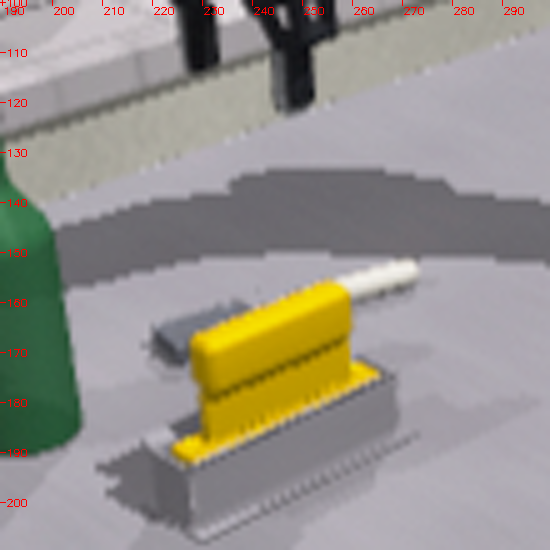

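View pics/full11.png

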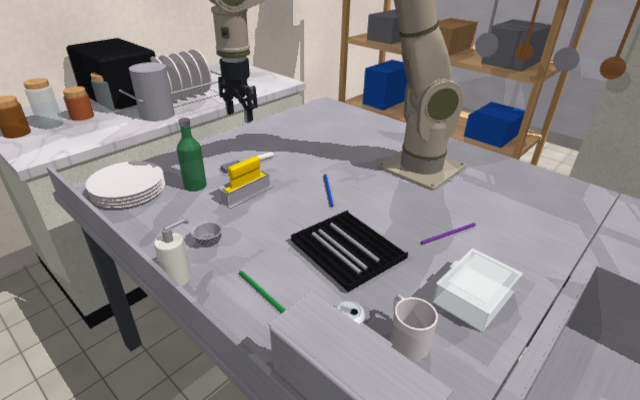

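View pics/s11t.png

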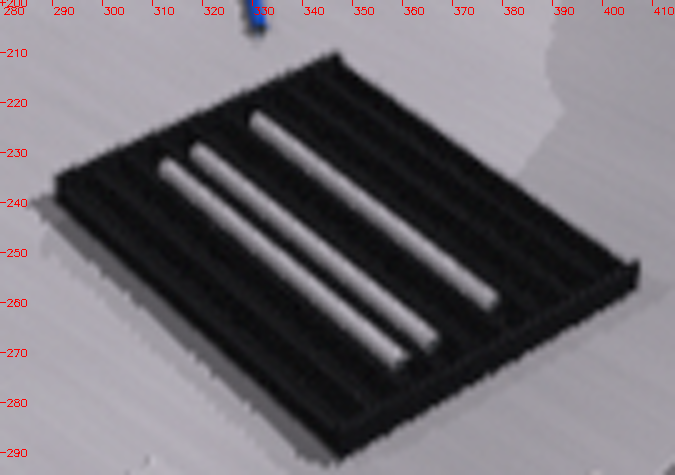

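The scraper stands squarely in the rack. The straw spacings are about 21 and 42 mm, i.e. one and two 22 mm pitches, so they lie in grooves. The bystanders look unmoved. Handing in.

```bash
python3 -c "
from h import *
print(arm.observe()['t'],arm.close_job())"
```

```text
the job is handed in; nothing more can be done
29.8 None
```

I combed the three straws into their grooves, stood the scraper back in its rack, and handed the job in at 29.8 s of the 67 s allowed. The job reports no verdict.

- **Combing:** I felt down to the ribs and combed from near edge to far edge with the head parallel to the grooves. The bearing force I read between short strokes was about 3 to 6 N, against the 12 N limit. The force readings are noisy by about 1 N and were not taken continuously.
- **Straws:** In the top view all three slope with the tray edge to within about 0.01 rad. Their spacing is about 21 and 42 mm, matching one and two groove pitches. The head passed over all of them, so they lie below the rib tops.
- **Scraper:** It was released at the gripper position where I first gripped it, to within about 0.5 mm. In the picture it stands upright in the slot, and the gripper is clear above it.
- **Bystanders:** They look unmoved in the last full picture, though I did not measure them.
- **Disagreements:** The two cameras differed by 5 to 9 mm on start positions and about 0.02 rad on the tray's angle. I used the average and relied on the force reading for height. The teeth met the ribs about 23.5 mm above the ledge by my estimate, slightly below the stated 24 mm minimum. That is within the calibration and grip-height error.

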